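Make up a gate job and a front-door job at the locksmith's counter

TASK

Make up the two fitting jobs at the locksmith's counter: into the wooden tray that already holds the hasp and staple put the large padlock and the barrel bolt for the garden gate, and into the tray that already holds the lock case put the long lock cylinder, the door knob and the oval escutcheon for the front door. Lay every part flat on the floor of its tray, nothing on top of anything else, the knob standing on its rose. Leave the small padlock, the short cylinder and the dish of pins where they are.

Things in the scene. Friction and masses are not known exactly. Their poses are not given: they have to be found in the camera images.
- gate_tray: Fixed wooden tray, 240 (x) by 180 mm (y) outside, rim 22 mm high and 6 mm thick, floor 6 mm thick. Origin: centre of its underside; x points to the end where a steel hasp (flat hinged strap) and its staple (plate with an upright loop, 26 mm high over the tray floor) lie across it, fixed, at x = +66 to +104 mm. Free floor: x -114 to +66, y -84 to +84 mm.
- door_tray: Fixed wooden tray, 240 (x) by 180 mm (y) outside, rim 22 mm high and 6 mm thick, floor 6 mm thick. Origin: centre of its underside; x points to the end where a lock case lies across it, fixed: a grey box 92 by 38 by 15 mm with a dark keyhole, behind an upright steel faceplate 130 mm long, 24 mm high; x = +72 to +113 mm. Free floor: x -114 to +72, y -84 to +84 mm.
- large_padlock: The larger of two brass padlocks, lying flat: body 44 mm long (x), 50 mm wide (y), 24 mm thick (z), with a steel shackle 8 mm thick that sticks out 36 mm from the body's +x end at mid thickness. About 0.33 kg. Origin: centre of the underside of the brass body. Grasp across y.
- small_padlock: The smaller padlock, same make, lying flat: body 27 mm (x) by 30 mm (y) by 15 mm thick, shackle 23 mm out to +x. Origin: centre of the underside of its body. To be left where it is.
- barrel_bolt: Steel barrel bolt lying on its plate: plate 100 (x) by 34 (y) by 3 mm; on its middle the barrel, 50 mm long, 18 mm wide (y), top 18 mm above the underside. A dark rod runs out of it to +x, tip 55 mm from the origin, with a round knob at x = +33 mm, 31 mm high. 0.14 kg. Origin: centre of the plate's underside. Grasp the barrel across y, fingertips above the plate.
- long_cylinder: The longer of two nickel-plated lock cylinders of keyhole profile, lying on its side: 90 mm long (x), 33 mm wide (y), 17 mm high over its round half (+y side), 10 mm high at its thin edge (-y side), with a dark cam in a gap 10 mm wide at mid length. About 0.27 kg. Origin: under its middle, on the surface it lies on. Grasp across y.
- short_cylinder: The shorter lock cylinder, same profile, lying on its side: 60 mm long (x), 33 mm wide, 17 mm high. Origin: under its middle. To be left where it is.
- door_knob: Round satin-steel door knob standing upright on its rose: rose 60 mm diameter and 9 mm high, neck 24 mm diameter, knob 52 mm diameter at its widest (40 to 47 mm high), 58 mm high over all. About 0.30 kg. Origin: centre of the underside of the rose, z up. Grasp the knob across its widest part.
- escutcheon: Oval steel escutcheon lying flat: 78 mm long (x), 34 mm wide (y), 15 mm thick, with a dark keyhole-shaped hole in its face. About 0.12 kg. Origin: centre of its underside. Grasp across y.
- pin_dish: Round open dish of dark wood with loose lock pins in it, 76 mm diameter, 22 mm high. Origin: centre of its underside. To be left where it is.
Mind the look-alikes: they are no part of the job. Leave any turquoise look-alike of the large_padlock alone.

How it is judged:
At the end, for the whole second after the job is handed in: Each part lies inside its tray's rim on the tray floor (origin under 6 mm above it, tilt under 0.15 rad), let go and at rest: large padlock and bolt with the hasp; long cylinder, knob and escutcheon with the lock case. Small padlock, short cylinder and pin dish within 20 mm of their start (x of large_padlock in the frame of gate_tray between -0.108 and 0.108 m and y of large_padlock in the frame of gate_tray between -0.078 and 0.078 m and z of large_padlock in the frame of gate_tray between 0 and 0.012 m and angle between each of large_padlock, barrel_bolt, long_cylinder, door_knob, escutcheon's own z axis and vertical below 0.15 rad and linear speed of each of large_padlock, barrel_bolt, long_cylinder, door_knob, escutcheon below 0.02 m/s and angular speed of each of large_padlock, barrel_bolt, long_cylinder, door_knob, escutcheon below 0.2 rad/s and x of barrel_bolt in the frame of gate_tray between -0.108 and 0.108 m and y of barrel_bolt in the frame of gate_tray between -0.078 and 0.078 m and z of barrel_bolt in the frame of gate_tray between 0 and 0.012 m and x of long_cylinder in the frame of door_tray between -0.108 and 0.108 m and y of long_cylinder in the frame of door_tray between -0.078 and 0.078 m and z of long_cylinder in the frame of door_tray between 0 and 0.012 m and x of door_knob in the frame of door_tray between -0.108 and 0.108 m and y of door_knob in the frame of door_tray between -0.078 and 0.078 m and z of door_knob in the frame of door_tray between 0 and 0.012 m and x of escutcheon in the frame of door_tray between -0.108 and 0.108 m and y of escutcheon in the frame of door_tray between -0.078 and 0.078 m and z of escutcheon in the frame of door_tray between 0 and 0.012 m and distance of each of small_padlock, short_cylinder, pin_dish from where it was at the start of the episode below 0.02 m); the robot touches nothing.
It fails at once if the small padlock, the short cylinder or the dish of pins is shifted by more than 20 mm (distance of any of small_padlock, short_cylinder, pin_dish from where it was at the start of the episode above 0.02 m).
It fails at once if the dish of pins is tipped (angle between pin_dish's own z axis and vertical above 0.3 rad).
It also fails if it takes over 120 s, if anything falls off the work surface, if the arm or the gripper's body presses on something with over 40 N, if the wrist force passes 120 N, or if a joint passes its speed limit or range.

ROBOT

A 6-joint arm with a two-finger parallel gripper is mounted at the origin on the work surface. World frame = base frame: x ahead of the robot, y to its left, z up, the work surface at z = 0. Lengths are in m, angles in rad, forces in N, time in s.
With the tool pointing down it reaches from about 0.3 to 0.875 m from the base axis. Payload 6.4 kg.
Tool frame: the origin (TCP) lies at the very end of the fingers, on their centre line; the grasp point (between the pads) lies 19 mm behind it; z points along the fingers, y is the line along which they close (so a half turn about z gives the same grasp; the last joint's range is limited). The gripper opens to 85 mm and grips with 20 to 120 N. Pads are 22 mm wide; open, the fingers measure 114 mm over their backs; the gripper's body (76 mm by 85 mm) begins 54 mm behind the grasp point. The pads swing forward as they close: fully open they stand 13 mm farther back than shut.
Start: joints at [0.961, 0.181, 1.607, -0, 1.354, -0.206], TCP at [0.226, 0.529, 0.231] pointing down, gripper open.
Joint ranges: [-2.99, 2.99], [-0.89, 2.07], [0.3, 2.58], [-1.14, 4.28], [0, 2.63], [-3.12, 3.12]. Speed limits (rad/s): [2.57, 2.57, 3.01, 3.14, 3.14, 3.14].

INTERFACE

Orientations are given as a unit quaternion [w, x, y, z].
In Python, from bench import get_obs, optics, workorder gives the robot as it stands.
- The arm moves only by the shell command python3 -m jog 'ROWS'. ROWS is a JSON list of rows, 1 to 10 of them, each of 7 numbers: dx, dy, dz in m, then a rotation vector rx, ry, rz in rad, then the opening from 0.0 (shut) to 1.0 (fully open); each row is the pose to reach, as a shift and turn from the pose commanded when the command began, along the tool's axes at that moment; what a row does not reach only later rows make up. A row lasts 1/8 s, in which the tool goes at most 0.0625 m and 0.188 rad, less where a joint would pass 70% of its speed; a pose out of reach is approached as far as the arm can. The fingers move at their own pace and stop on an object; the grip force is fixed at half the most. Time passes only in rows, so rows that do not move let the fingers close. It prints the time, the measured TCP pose, the force, the opening and the grip force at its end.
- get_obs(): the state, without advancing time (a new reading comes with each control period).
- optics.camera(name): name is "scene" or "top" or "wrist"; returns (picture, depth): 400x640x3 uint8, blue, green, red; 400x640 float32, m along the optical axis (not along the pixel's ray), 0 where there is no reading.
- optics.camera_params(name): a dict with "fovy" (degrees; the focal length in pixels is half the picture's height over the tangent of half this angle, whatever the lens; pixels are square), "cx", "cy" (the principal point, pixels), "view" (4x4, takes a point from world to camera coordinates). Camera axes: x right, y up, looking along -z (the intrinsics and any distortion apply to the point x, -y, -z); pixel columns grow to the right and rows downward; lengths in m; the calibration is good to about 2 mm. A picture is of the moment at which its call begins: read the wrist's pose just before it. camera_params takes no time and is no camera call; for the wrist camera it gives the pose at the moment of the call.
- workorder.hand_in(): hands the job in; it is judged then, once.
The state is a dict: "time_s": time; "q": joint angles; "dq": joint speeds; "joint_efforts": joint torques, N m; "eef_pos": TCP position; "eef_rot": TCP orientation; "wrist_force": force on the tool from outside, world axes, zero at the start; "torque": the same for the moment, N m; "opening": opening from 0.0 (shut) to 1.0 (fully open); "grasp_force": force on a finger pad.
Only numpy, scipy, OpenCV 4.12 (cv2) and the standard library are available. Lean on these libraries where they do the work, as an engineer would, in place of code of your own. Each camera call takes 0.05 s, during which the arm holds its last target. There are 200 camera calls.

## Working session

There is one attempt and no reset: what is moved stays moved. The work goes in short steps, Python scripts to look and compute and a shell command to move; the robot and the scene stay as the last step left them, time stands still between calls to the robot, and variables do not carry over. Pictures are saved under pics/ and viewed, at most 18 in all, crops included, and the job is handed in when it is done.

```bash
mkdir -p pics; ls
python3 - <<'E'
from bench import get_obs, optics
import cv2, numpy as np
for n in ["top","scene"]:
    p=optics.camera_params(n); print(n,p)
    im,d=optics.camera(n); cv2.imwrite(f"pics/{n}0.png",im); np.save(f"pics/{n}0.npy",d)
print(get_obs())
E
```

```text
pics
top {'fovy': 54.93818463485846, 'cx': 322.51430424045844, 'cy': 201.35821274148546, 'view': array([[ 0.01535412, -0.99972182, -0.01790365, -0.03650498],
       [ 0.98150003,  0.0116518 ,  0.1911071 , -0.61358931],
       [-0.19084533, -0.02050672,  0.9814059 , -0.80648895],
       [ 0.        ,  0.        ,  0.        ,  1.        ]])}
scene {'fovy': 48.219619219505766, 'cx': 315.2489657903927, 'cy': 198.07089128193536, 'view': array([[-0.14896169,  0.98873276, -0.01476322,  0.11902544],
       [-0.85120105, -0.1206144 ,  0.51079245,  0.50369324],
       [ 0.50325657,  0.08865498,  0.85957729, -1.52816069],
       [ 0.        ,  0.        ,  0.        ,  1.        ]])}
{'time_s': 0.1, 'q': array([ 9.60694415e-01,  1.81519599e-01,  1.60792790e+00, -4.86725267e-06,
        1.35379352e+00, -2.06325403e-01]), 'dq': array([-0.00093648, -0.00109363, -0.00138351,  0.0010197 , -0.00164451,
        0.00117197]), 'joint_efforts': array([ 5.51018784e-04, -4.45875657e+01, -3.52238095e+01, -2.38974144e-04,
        4.17482472e-03, -1.73093906e-05]), 'eef_pos': array([0.22561492, 0.52833513, 0.23043491]), 'eef_rot': array([-3.24994795e-04,  2.00519007e-01,  9.79689465e-01, -7.57402942e-04]), 'wrist_force': array([ 0.38665818,  0.74302582, -0.67958725]), 'torque': array([-0.0266748 ,  0.01187506, -0.03924141]), 'grasp_force': 0.0, 'opening': 1.0011207063253929}
```

View pics/top0.png

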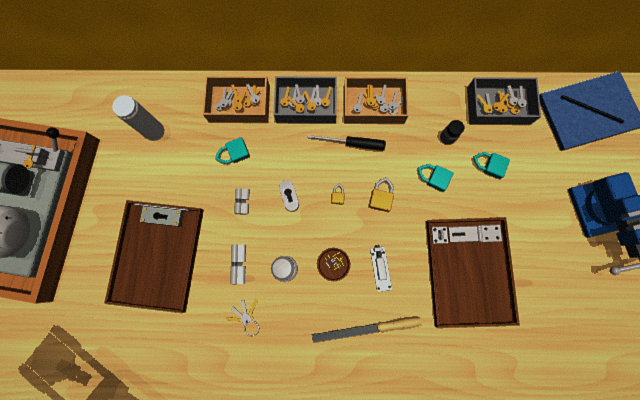

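View pics/scene0.png

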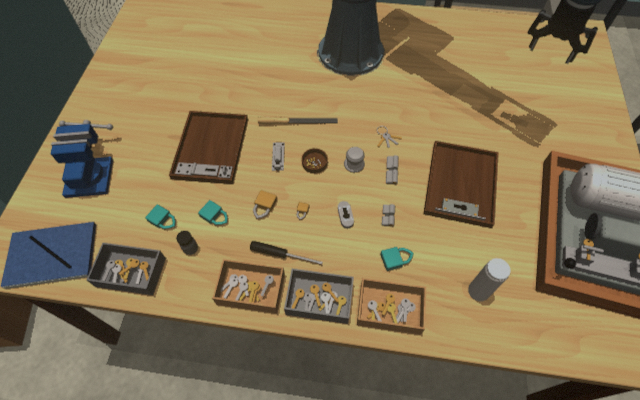

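The top picture shows the gate tray (hasp) at about (472,272) and the door tray at (155,256). The parts in between are: long cylinder (238,264), knob (284,268), dish (333,264), bolt (379,268), short cylinder (242,201), escutcheon (290,196), small padlock (338,195) and large padlock (382,195). The turquoise padlocks are look-alikes.

```bash
cat > h.py <<'E'
import numpy as np, cv2
from bench import get_obs, optics
def cloud(n):
    """world XYZ image + picture"""
    p=optics.camera_params(n); im,d=optics.camera(n)
    f=200/np.tan(np.radians(p['fovy'])/2); v,u=np.mgrid[0:400,0:640]
    c=np.stack([(u-p['cx'])/f*d,-(v-p['cy'])/f*d,-d],-1)
    V=p['view']; W=(c-V[:3,3])@V[:3,:3]
    W[d==0]=np.nan
    return W,im
E
python3 - <<'E'
from h import *
for n in ["top","scene"]:
    W,im=cloud(n)
    z=W[...,2]
    # local table height (plane fit on low points)
    m=(W[...,0]>.3)&(W[...,0]<.8)&(abs(W[...,1])<.5)&(abs(z)<.012)
    A=np.c_[W[m][:,:2],np.ones(m.sum())]
    for _ in range(5):
        s=np.linalg.lstsq(A,z[m],rcond=None)[0]; k=abs(A@s-z[m])<.004; 
        m2=np.where(m); m[m2[0][~k],m2[1][~k]]=False; A=A[k]
    print(n,"plane",s.round(4))
    h=z-(W[...,0]*s[0]+W[...,1]*s[1]+s[2])
    mask=((h>.005)&(W[...,0]>.25)&(W[...,0]<.8)&(abs(W[...,1])<.5)).astype(np.uint8)
    N,L,st,ce=cv2.connectedComponentsWithStats(mask,connectivity=4)
    for i in range(1,N):
        if st[i,4]<40: continue
        P=W[L==i]; r=cv2.minAreaRect((P[:,:2]*1000).astype(np.float32))
        print(ce[i].round(),st[i,4],"c",np.round(r[0]),"sz",np.round(r[1]),"ang %.1f"%r[2],"h %.3f"%np.percentile(h[L==i],98), "med",np.round(np.median(P[:,:2],0)*1000))
W,im=cloud("wrist"); cv2.imwrite("pics/w0.png",im)
print(np.nanmin(W.reshape(-1,3),0),np.nanmax(W.reshape(-1,3),0),optics.camera_params("wrist"))
im=cv2.imread("pics/top0.png")[150:340,90:540]; cv2.imwrite("pics/topc.png",cv2.resize(im,(800,338),interpolation=cv2.INTER_CUBIC))
E
```

```text
top plane [-0.0008 -0.0009  0.0019]
[138. 121.] 905 c [786. 396.] sz [27. 50.] ang 0.2 h 0.152 med [783. 385.]
[452. 133.] 374 c [ 784. -330.] sz [39. 31.] ang 87.2 h 0.072 med [ 780. -325.]
[358. 142.] 500 c [773. -82.] sz [188.  26.] ang 82.7 h 0.027 med [ 767. -119.]
[234. 151.] 503 c [741. 199.] sz [50. 79.] ang 23.9 h 0.026 med [742. 186.]
[493. 164.] 569 c [ 721. -424.] sz [80. 50.] ang 67.8 h 0.027 med [ 715. -432.]
[437. 177.] 544 c [ 688. -290.] sz [79. 50.] ang 65.7 h 0.026 med [ 683. -298.]
[382. 197.] 527 c [ 644. -169.] sz [50. 78.] ang 77.6 h 0.026 med [ 630. -166.]
[289. 195.] 420 c [637.  54.] sz [77. 34.] ang 19.7 h 0.018 med [636.  53.]
[338. 196.] 178 c [642. -64.] sz [29. 48.] ang 83.3 h 0.017 med [636. -63.]
[241. 201.] 339 c [622. 167.] sz [61. 32.] ang 0.3 h 0.019 med [622. 167.]
[154. 254.] 6191 c [491. 361.] sz [183. 240.] ang 84.4 h 0.028 med [497. 362.]
[472. 268.] 6012 c [ 466. -367.] sz [240. 182.] ang 3.0 h 0.023 med [ 482. -370.]
[237. 264.] 552 c [475. 167.] sz [89. 33.] ang 1.4 h 0.019 med [473. 167.]
[380. 263.] 264 c [ 483. -161.] sz [80. 19.] ang 9
[... 2134 characters left out ...]
[189.  27.] ang 83.6 h 0.028 med [ 778. -113.]
[394. 258.] 478 c [742. 202.] sz [57. 80.] ang 23.6 h 0.027 med [753. 191.]
[493. 266.] 216 c [789. 400.] sz [21. 49.] ang 1.0 h 0.153 med [793. 395.]
[-0.04319394  0.07129033 -0.00292461] [0.51283792 0.86336648 0.32803409] {'fovy': 58.653793343048584, 'cx': 325.40683019528564, 'cy': 200.2409719817935, 'view': array([[ 3.94533576e-01,  9.18881396e-01, -4.86228631e-04,
        -5.74823922e-01],
       [-8.87844252e-01,  3.81070904e-01, -2.57909964e-01,
         3.31449306e-02],
       [-2.36803380e-01,  1.02185836e-01,  9.66168833e-01,
        -3.78872569e-01],
       [ 0.00000000e+00,  0.00000000e+00,  0.00000000e+00,
         1.00000000e+00]])}
```

View pics/w0.png

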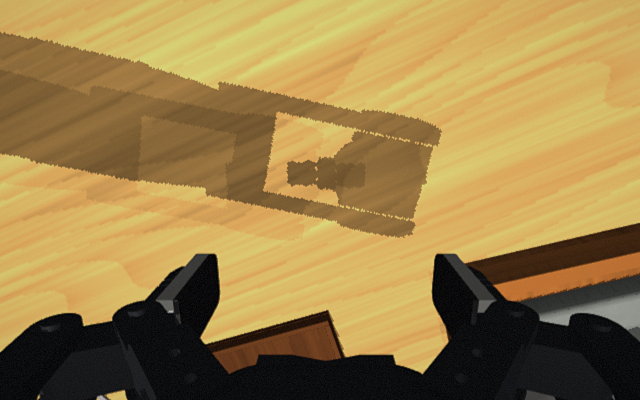

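The wrist picture shows bare table and a tray edge at (330,320), so nothing useful yet. I'll move to a central viewpoint that covers all the loose parts in one wrist picture.

```bash
cat > go.py <<'E'
# go.py x y z yawdeg : shift in tool axes for TCP target, tool y at yaw (deg, mod 180) in world
import sys, numpy as np
from scipy.spatial.transform import Rotation as R
from bench import get_obs
def delta(x,y,z,a):
    o=get_obs(); q=o['eef_rot']; C=R.from_quat([q[1],q[2],q[3],q[0]])
    best=None
    for k in (0,180,-180):
        t=np.radians(a+k); Y=np.array([np.cos(t),np.sin(t),0]); Z=np.array([0,0,-1.]); X=np.cross(Y,Z)
        r=(C.inv()*R.from_matrix(np.c_[X,Y,Z])).as_rotvec()
        if best is None or np.linalg.norm(r)<np.linalg.norm(best): best=r
    d=C.inv().apply(np.array([x,y,z])-o['eef_pos'])
    print("rows>=%.1f"%max(np.linalg.norm(d)/.0625,np.linalg.norm(best)/.188),"d",d.round(4),"r",best.round(3),"q6 %.2f t %.1f"%(o['q'][5],o['time_s']))
if __name__=="__main__": delta(*map(float,sys.argv[1:]))
E
python3 go.py .52 0 .32 90
```

```text
rows>=9.8 d [-0.4782 -0.3705 -0.0889] r [-0.001 -0.    -0.404] q6 -0.21 t 0.2
```

```bash
python3 -m jog '[[-0.08,-0.062,-0.06,0,0,-0.1,1],[-0.478,-0.37,-0.089,0,0,-0.404,1],[-0.478,-0.37,-0.089,0,0,-0.404,1],[-0.478,-0.37,-0.089,0,0,-0.404,1],[-0.478,-0.37,-0.089,0,0,-0.404,1],[-0.478,-0.37,-0.089,0,0,-0.404,1],[-0.478,-0.37,-0.089,0,0,-0.404,1],[-0.478,-0.37,-0.089,0,0,-0.404,1],[-0.478,-0.37,-0.089,0,0,-0.404,1],[-0.478,-0.37,-0.089,0,0,-0.404,1]]'
python3 -m jog '[[0,0,0,0,0,0,1],[0,0,0,0,0,0,1],[0,0,0,0,0,0,1],[0,0,0,0,0,0,1]]'
python3 - <<'E'
from h import *
W,im=cloud("wrist"); cv2.imwrite("pics/w1.png",im)
z=W[...,2]
t=np.nanmedian(z[(abs(z)<.01)]); h=z-t; print("table",t)
mask=((h>.005)&(W[...,0]>.25)&(h<.1)&(abs(W[...,1])<.35)).astype(np.uint8)
N,L,st,ce=cv2.connectedComponentsWithStats(mask,connectivity=4)
for i in range(1,N):
    if st[i,4]<80: continue
    P=W[L==i]; r=cv2.minAreaRect((P[:,:2]*1000).astype(np.float32))
    print(ce[i].round(),st[i,4],"c",np.round(r[0]),"sz",np.round(r[1]),"ang %.1f"%r[2],"h %.3f"%np.percentile(h[L==i],98))
E
```

```text
time_s: 1.5
eef_pos: [0.5208, -0.0014, 0.3206]
eef_rot: [0.0, 0.0, 1.0, 0.0]
wrist_force: [0.4, 1.2, -0.1]
opening: 1.001
grasp_force: 0.0
time_s: 2.0
eef_pos: [0.5197, 0.002, 0.3204]
eef_rot: [0.0, -0.001, 1.0, 0.0]
wrist_force: [0.2, -0.7, -0.2]
opening: 1.0
grasp_force: 0.0
table 0.001153200425999147
[155.   8.] 1772 c [ 347. -171.] sz [ 21. 150.] ang 6.9 h 0.026
[ 73. 107.] 10632 c [ 464. -314.] sz [241.  82.] ang 2.3 h 0.023
[572. 131.] 11591 c [489. 316.] sz [ 90. 241.] ang 84.7 h 0.027
[460. 121.] 1984 c [476. 169.] sz [91. 33.] ang 0.9 h 0.018
[375. 114.] 1925 c [466.  59.] sz [54. 55.] ang 28.7 h 0.058
[278. 126.] 1209 c [478. -52.] sz [75. 74.] ang 45.5 h 0.023
[196. 126.] 997 c [ 484. -158.] sz [80. 18.] ang 8.5 h 0.029
[276. 121.] 137 c [475. -60.] sz [18. 19.] ang 12.7 h 0.011
[449. 233.] 1010 c [623. 169.] sz [61. 33.] ang 0.3 h 0.017
[365. 244.] 1256 c [638.  56.] sz [78. 34.] ang 18.7 h 0.016
[201. 238.] 1387 c [ 637. -165.] sz [50. 64.] ang 78.3 h 0.025
[279. 244.] 559 c [644. -61.] sz [30. 49.] ang 87.3 h 0.016
[109. 277.] 1734 c [ 690. -287.] sz [80. 51.] ang 63.7 h 0.025
[441. 325.] 183 c [757. 167.] sz [49.  8.] ang 27.1 h 0.025
[250. 331.] 1449 c [775. -80.] sz [188.  24.] ang 81.3 h 0.026
[236. 364.] 332 c [ 825. -130.] sz [58.  4.] ang 89.9 h 0.031
[416. 364.] 300 c [826. 139.] sz [ 8. 50.] ang 7.6 h 0.030
```

View pics/w1.png

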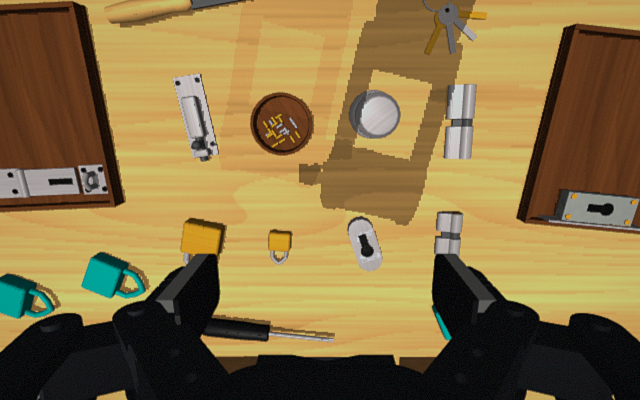

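The wrist picture agrees with the top and scene measurements: bolt (196,120), dish (281,124), knob (375,114), long cylinder (460,121), padlock (203,240), escutcheon (365,244). I'll start with the knob.

```bash
python3 -m jog '[[0.053,0.057,0.1,0,0,0,1],[0.053,0.057,0.17,0,0,0,1],[0.053,0.057,0.17,0,0,0,1],[0.053,0.057,0.23,0,0,0,1],[0.053,0.057,0.27,0,0,0,1],[0.053,0.057,0.298,0,0,0,1],[0.053,0.057,0.298,0,0,0,1],[0.053,0.057,0.298,0,0,0,0],[0.053,0.057,0.298,0,0,0,0],[0.053,0.057,0.298,0,0,0,0]]'
python3 -m jog '[[0,0,0,0,0,0,0],[0,0,0,0,0,0,0],[0,0,0,0,0,0,0]]'
python3 -m jog '[[0,0,-0.02,0,0,0,0],[0,0,-0.06,0,0,0,0],[0,0,-0.1,0,0,0,0],[0,0,-0.12,0,0,0,0],[0,0,-0.12,0,0,0,0]]'
python3 - <<'E'
from h import *
cv2.imwrite("pics/w2.png",optics.camera("wrist")[0])
from go import delta
# door tray (493,364) yaw -5.6 : knob at tray (20,0)
c,s=np.cos(np.radians(-5.6)),np.sin(np.radians(-5.6))
T=lambda a,b:(.493+c*a-s*b,.364+s*a+c*b)
print(T(.02,0)); delta(*T(.02,0),.14,84.4)
print("cyl",T(-.06,.048),"esc",T(-.06,-.048))
E
```

```text
time_s: 3.3
eef_pos: [0.4686, 0.0579, 0.0245]
eef_rot: [0.002, -0.0, 1.0, 0.0]
wrist_force: [-2.7, 3.0, 8.7]
opening: 0.569
grasp_force: 60.6
time_s: 3.68
eef_pos: [0.4686, 0.0579, 0.0245]
eef_rot: [0.002, -0.0, 1.0, 0.0]
wrist_force: [-2.6, 2.0, 8.8]
opening: 0.575
grasp_force: 60.6
time_s: 4.3
eef_pos: [0.4686, 0.0575, 0.1446]
eef_rot: [0.003, -0.0, 1.0, -0.0]
wrist_force: [0.2, -0.1, -2.8]
opening: 0.575
grasp_force: 63.1
(np.float64(0.5129045479996366), np.float64(0.362048342004817))
rows>=4.9 d [-0.0455  0.3044  0.003 ] r [-0.     0.002  0.098] q6 -1.70 t 4.3
cyl (np.float64(0.43797033518952927), np.float64(0.41762588918467686)) esc (np.float64(0.42860237681265095), np.float64(0.32208405878642105))
```

View pics/w2.png

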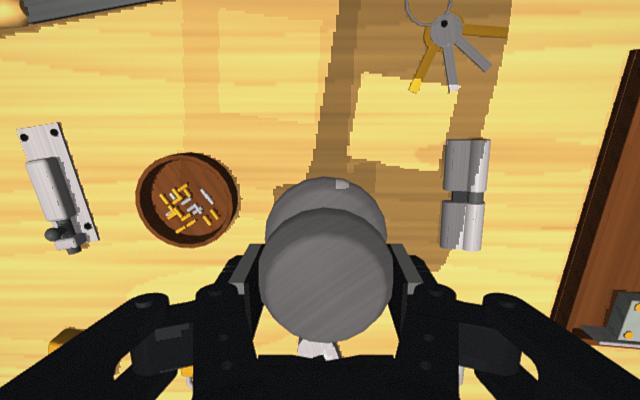

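The knob is held at (325,270), pads on its widest part, and the neighbours have not moved. Carrying it to the door tray.

```bash
python3 -m jog '[[-0.005,0.04,0.003,0,0,0.05,0],[-0.045,0.304,0.003,0,0,0.098,0],[-0.045,0.304,0.003,0,0,0.098,0],[-0.045,0.304,0.003,0,0,0.098,0],[-0.045,0.304,0.003,0,0,0.098,0],[-0.045,0.304,0.003,0,0,0.098,0],[-0.045,0.304,0.003,0,0,0.098,0],[-0.045,0.304,0.06,0,0,0.098,0],[-0.045,0.304,0.09,0,0,0.098,0],[-0.045,0.304,0.09,0,0,0.098,0]]'
python3 - <<'E'
from h import *
cv2.imwrite("pics/w3.png",optics.camera("wrist")[0])
E
```

```text
time_s: 5.6
eef_pos: [0.5093, 0.3586, 0.0486]
eef_rot: [-0.004, 0.05, 0.999, -0.002]
wrist_force: [-0.2, -1.1, -2.3]
opening: 0.573
grasp_force: 63.6
```

View pics/w3.png

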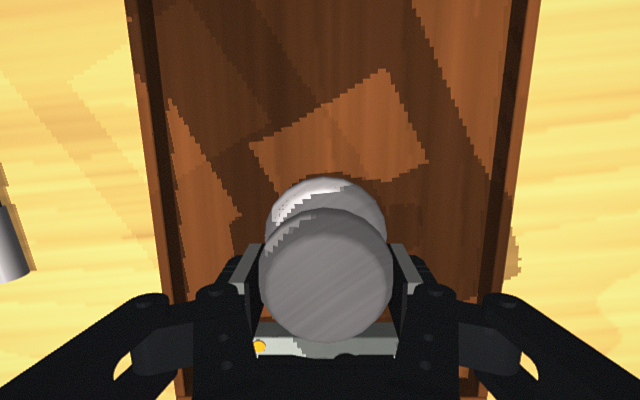

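The knob is centred over the tray, clear of the rims at (150,·) and (510,·) and of the lock case. Lowering it.

```bash
python3 -m jog '[[0.003,0,0.005,0,0,0,0],[0.003,0,0.01,0,0,0,0],[0.003,0,0.01,0,0,0,0]]'; python3 go.py .509 .362 .031 84.4
```

```text
time_s: 6.02
eef_pos: [0.5091, 0.362, 0.0427]
eef_rot: [0.0, 0.049, 0.999, 0.0]
wrist_force: [-0.7, 0.3, -3.1]
opening: 0.575
grasp_force: 63.6
rows>=0.2 d [ 0.0001 -0.      0.0117] r [0. 0. 0.] q6 -1.04 t 6.0
```

```bash
python3 -m jog '[[0,0,0.006,0,0,0,0],[0,0,0.0115,0,0,0,0],[0,0,0.0115,0,0,0,0],[0,0,0.0115,0,0,0,0.9],[0,0,0.0115,0,0,0,0.9],[0,0,0.0115,0,0,0,0.9]]'
python3 -m jog '[[0,0,-0.02,0,0,0,0.9],[0,0,-0.06,0,0,0,0.9],[0,0,-0.11,0,0,0,0.9],[0,0,-0.11,0,0,0,0.9]]'; python3 go.py .476 .169 .1 91
```

```text
time_s: 6.78
eef_pos: [0.5093, 0.3621, 0.031]
eef_rot: [0.0, 0.049, 0.999, 0.0]
wrist_force: [0.1, -0.3, 0.3]
opening: 0.896
grasp_force: 0.0
time_s: 7.28
eef_pos: [0.5126, 0.3638, 0.148]
eef_rot: [0.005, 0.049, 0.999, 0.003]
wrist_force: [1.0, 0.1, 0.2]
opening: 0.898
grasp_force: 0.0
rows>=3.3 d [ 0.0179 -0.1977  0.0466] r [ 0.005  0.01  -0.115] q6 -1.04 t 7.3
```

```bash
python3 -m jog '[[0.015,-0.195,0.04,0,0,-0.115,0.8],[0.015,-0.195,0.04,0,0,-0.115,0.8],[0.015,-0.195,0.04,0,0,-0.115,0.8],[0.015,-0.195,0.04,0,0,-0.115,0.8],[0.015,-0.195,0.04,0,0,-0.115,0.8],[0.015,-0.195,0.04,0,0,-0.115,0.8]]'; python3 go.py .476 .169 .003 91
```

```text
time_s: 8.02
eef_pos: [0.4759, 0.1705, 0.1015]
eef_rot: [0.001, -0.009, 1.0, 0.0]
wrist_force: [0.6, -0.1, -0.2]
opening: 0.798
grasp_force: 0.0
rows>=1.6 d [ 0.     -0.0016  0.0985] r [0.001 0.002 0.001] q6 -1.48 t 8.0
```

```bash
python3 -m jog '[[0,-0.001,0.05,0,0,0,0.8],[0,-0.001,0.085,0,0,0,0.8],[0,-0.001,0.0965,0,0,0,0.8],[0,-0.001,0.0965,0,0,0,0.8],[0,-0.001,0.0965,0,0,0,0],[0,-0.001,0.0965,0,0,0,0],[0,-0.001,0.0965,0,0,0,0],[0,-0.001,0.0965,0,0,0,0],[0,-0.001,0.0965,0,0,0,0]]'
python3 -m jog '[[0,0,-0.01,0,0,0,0],[0,0,-0.05,0,0,0,0],[0,0,-0.08,0,0,0,0],[0,0,-0.08,0,0,0,0],[0,0,-0.08,0,0,0,0]]'; python3 go.py .438 .4176 .085 84.4
python3 - <<'E'
from h import *
cv2.imwrite("pics/w4.png",optics.camera("wrist")[0])
E
```

```text
time_s: 9.15
eef_pos: [0.4769, 0.1695, 0.0078]
eef_rot: [0.002, -0.009, 1.0, 0.001]
wrist_force: [-8.5, 3.0, 24.7]
opening: 0.301
grasp_force: 54.4
time_s: 9.78
eef_pos: [0.4747, 0.1682, 0.084]
eef_rot: [-0.0, -0.009, 1.0, -0.0]
wrist_force: [-0.3, -0.7, -1.0]
opening: -0.0
grasp_force: 0.0
rows>=4.0 d [ 0.0325  0.2499 -0.001 ] r [-0.    -0.     0.115] q6 -1.48 t 9.8
```

View pics/w4.png

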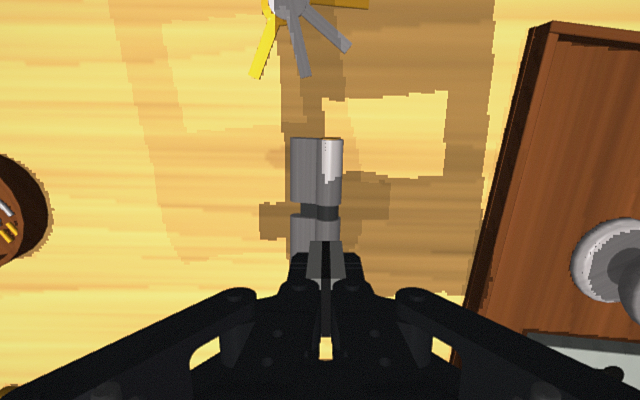

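The grasp slipped off: the cylinder at (316,200) still lies flat but has probably shifted a little. I'll measure where the fingertips really are at different openings, and locate the cylinder again.

```bash
cat > tip.py <<'E'
from h import *
o=get_obs(); W,im=cloud("wrist"); p=o['eef_pos']; D=W-p
m=(abs(D[...,0])<.02)&(abs(D[...,1])<.06)&(D[...,2]<.04)&(D[...,2]>-.02)
print("open %.2f"%o['opening'],"lowest finger pts rel TCP z:",np.percentile(D[m][:,2],[1,3,10]).round(4), m.sum())
E
python3 tip.py
python3 -m jog '[[0,0,-0.06,0,0,0,0.4],[0,0,-0.06,0,0,0,0.4],[0,0,-0.06,0,0,0,0.4],[0,0,-0.06,0,0,0,0.4]]' | tail -2; python3 tip.py
python3 -m jog '[[0,0,0,0,0,0,0.6],[0,0,0,0,0,0,0.6],[0,0,0,0,0,0,0.6]]' | tail -2; python3 tip.py
python3 -m jog '[[0,0,0,0,0,0,0.8],[0,0,0,0,0,0,0.8],[0,0,0,0,0,0,0.8]]' | tail -2; python3 tip.py
python3 - <<'E'
from h import *
W,im=cloud("wrist"); z=W[...,2]; h=z-np.nanmedian(z[abs(z)<.01])
m=(h>.005)&(h<.025)&(abs(W[...,0]-.476)<.08)&(abs(W[...,1]-.169)<.06)
P=W[m]; print(cv2.minAreaRect((P[:,:2]*1000).astype(np.float32)),P[:,:2].min(0),P[:,:2].max(0))
# profile across y
q=W[m&(abs(W[...,0]-.445)<.01)]; hq=h[m&(abs(W[...,0]-.445)<.01)]
for y in np.arange(.148,.192,.004):
    k=abs(q[:,1]-y)<.002
    if k.any(): print(round(y,3),hq[k].mean().round(4))
E
python3 go.py .476 .169 .1 91
```

```text
open -0.00 lowest finger pts rel TCP z: [0.0059 0.0073 0.0111] 2941
opening: 0.396
grasp_force: 0.0
open 0.40 lowest finger pts rel TCP z: [0.0036 0.0064 0.0106] 4317
opening: 0.599
grasp_force: 0.0
open 0.60 lowest finger pts rel TCP z: [0.0057 0.0077 0.0116] 4196
opening: 0.799
grasp_force: 0.0
open 0.80 lowest finger pts rel TCP z: [0.009  0.0107 0.0145] 4527
((474.782470703125, 161.6099090576172), (32.62644958496094, 90.88316345214844), 89.55823516845703) [0.42941804 0.14518124] [0.52027423 0.17824676]
0.148 0.0091
0.152 0.0103
0.156 0.0108
0.16 0.0115
0.164 0.0142
0.168 0.0165
0.172 0.0163
0.176 0.0135
rows>=0.7 d [-0.0009  0.0006  0.0443] r [-0.  0. -0.] q6 -1.48 t 11.3
```

```bash
python3 -m jog '[[0,-0.0065,0.05,0,0,0.02,0.58],[0,-0.0065,0.1,0,0,0.02,0.58],[0,-0.0065,0.115,0,0,0.02,0.58],[0,-0.0065,0.115,0,0,0.02,0.58],[0,-0.0065,0.115,0,0,0.02,0.58]]'; python3 go.py .475 .162 .002 90
python3 - <<'E'
from h import *
cv2.imwrite("pics/w5.png",optics.camera("wrist")[0][120:,150:500])
E
```

```text
time_s: 11.95
eef_pos: [0.4769, 0.1622, 0.0311]
eef_rot: [0.002, 0.001, 1.0, 0.0]
wrist_force: [-0.2, -0.0, 0.8]
opening: 0.578
grasp_force: 0.0
rows>=0.5 d [ 0.002  -0.0002  0.0291] r [ 0.     0.003 -0.003] q6 -1.48 t 11.9
```

View pics/w5.png

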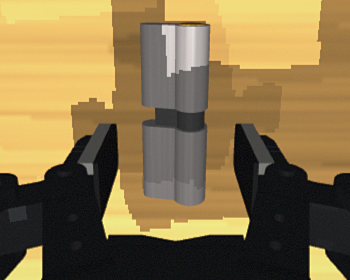

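The fingers straddle the cylinder evenly, at columns (105) and (245) around (175). Going down to the table, and checking before I close.

```bash
python3 -m jog '[[0.001,0,0.02,0,0.002,0,0.58],[0.001,0,0.029,0,0.002,0,0.58],[0.001,0,0.029,0,0.002,0,0.58],[0.001,0,0.029,0,0.002,0,0.58]]'; python3 tip.py; python3 -m jog '[[0,0,0,0,0,0,0],[0,0,0,0,0,0,0],[0,0,0,0,0,0,0],[0,0,0,0,0,0,0]]'
```

```text
time_s: 12.5
eef_pos: [0.4748, 0.162, 0.001]
eef_rot: [-0.0, 0.001, 1.0, 0.0]
wrist_force: [-0.7, -0.1, -0.2]
opening: 0.578
grasp_force: 0.0
open 0.58 lowest finger pts rel TCP z: [-0.0014 -0.0011 -0.0007] 22538
time_s: 13.05
eef_pos: [0.4747, 0.1621, 0.0013]
eef_rot: [-0.001, 0.001, 1.0, 0.0]
wrist_force: [-2.9, 0.3, 7.6]
opening: 0.344
grasp_force: 58.6
```

```bash
python3 -m jog '[[0,0,-0.005,0,0,0,0],[0,0,-0.02,0,0,0,0],[0,0,-0.05,0,0,0,0],[0,0,-0.08,0,0,0,0],[0,0,-0.1,0,0,0,0],[0,0,-0.1,0,0,0,0]]'; python3 go.py .438 .4176 .1 84.4
```

```text
time_s: 13.8
eef_pos: [0.4759, 0.162, 0.1025]
eef_rot: [0.001, 0.001, 1.0, 0.0]
wrist_force: [-0.5, -0.2, -3.6]
opening: 0.345
grasp_force: 59.8
rows>=4.1 d [0.0386 0.2554 0.0025] r [0.001 0.002 0.095] q6 -1.48 t 13.8
```

```bash
python3 -m jog '[[0.006,0.04,0,0,0,0.02,0],[0.0376,0.255,0.002,0,0,0.095,0],[0.0376,0.255,0.002,0,0,0.095,0],[0.0376,0.255,0.002,0,0,0.095,0],[0.0376,0.255,0.002,0,0,0.095,0],[0.0376,0.255,0.002,0,0,0.095,0],[0.0376,0.255,0.002,0,0,0.095,0],[0.0376,0.255,0.04,0,0,0.095,0],[0.0376,0.255,0.06,0,0,0.095,0],[0.0376,0.255,0.06,0,0,0.095,0]]'; python3 go.py .438 .4176 .009 84.4
python3 - <<'E'
from h import *
cv2.imwrite("pics/w6.png",optics.camera("wrist")[0])
E
```

```text
time_s: 15.05
eef_pos: [0.4361, 0.4151, 0.0382]
eef_rot: [-0.003, 0.05, 0.999, -0.002]
wrist_force: [0.9, 0.3, -2.7]
opening: 0.341
grasp_force: 60.1
rows>=0.5 d [-0.0019  0.0028  0.0291] r [-0.003 -0.006 -0.001] q6 -0.91 t 15.1
```

View pics/w6.png

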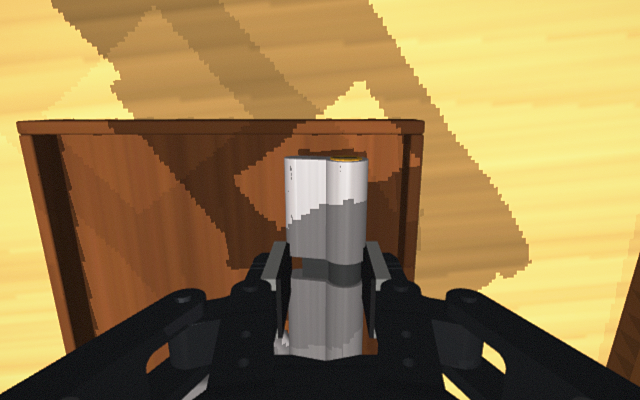

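The cylinder is level over the tray, but the right finger at (385,265) is close to the rim at (405,200). I'll shift 5 mm inward before lowering.

```bash
python3 -m jog '[[0.001,-0.005,0,0,0,0,0],[0.001,-0.005,0.005,0,0,0,0],[0.001,-0.005,0.01,0,0,0,0],[0.001,-0.005,0.01,0,0,0,0]]'; python3 go.py .4355 .413 .008 84.4
```

```text
time_s: 15.6
eef_pos: [0.4355, 0.412, 0.0299]
eef_rot: [-0.001, 0.049, 0.999, -0.0]
wrist_force: [-0.3, 1.0, -3.1]
opening: 0.342
grasp_force: 60.1
rows>=0.4 d [0.     0.001  0.0219] r [-0.001 -0.003 -0.   ] q6 -0.91 t 15.6
```

```bash
python3 -m jog '[[0,0,0.012,0,0,0,0],[0,0,0.02,0,0,0,0],[0,0,0.0215,0,0,0,0],[0,0,0.0215,0,0,0,0],[0,0,0.0215,0,0,0,0.52],[0,0,0.0215,0,0,0,0.52],[0,0,0.0215,0,0,0,0.52]]'
python3 -m jog '[[0,0,-0.02,0,0,0,0.52],[0,0,-0.06,0,0,0,0.52],[0,0,-0.11,0,0,0,0.58],[0,0,-0.12,0,0,0,0.58],[0,0,-0.12,0,0,0,0.58]]'; python3 go.py .638 .056 .12 108.7
```

```text
time_s: 16.48
eef_pos: [0.4363, 0.4124, 0.0095]
eef_rot: [-0.001, 0.049, 0.999, 0.0]
wrist_force: [0.7, 0.8, -0.1]
opening: 0.521
grasp_force: 0.0
time_s: 17.1
eef_pos: [0.4367, 0.4126, 0.1307]
eef_rot: [0.0, 0.049, 0.999, 0.001]
wrist_force: [-0.1, -0.6, -0.4]
opening: 0.576
grasp_force: 0.0
rows>=6.6 d [-0.2351 -0.3353  0.0102] r [ 0.002  0.001 -0.424] q6 -0.91 t 17.1
```

```bash
python3 -m jog '[[-0.235,-0.335,-0.01,0,0,-0.424,0.6],[-0.235,-0.335,0.01,0,0,-0.424,0.6],[-0.235,-0.335,0.01,0,0,-0.424,0.6],[-0.235,-0.335,0.01,0,0,-0.424,0.6],[-0.235,-0.335,0.01,0,0,-0.424,0.6],[-0.235,-0.335,0.01,0,0,-0.424,0.6],[-0.235,-0.335,0.05,0,0,-0.424,0.6],[-0.235,-0.335,0.07,0,0,-0.424,0.6],[-0.235,-0.335,0.07,0,0,-0.424,0.6],[-0.235,-0.335,0.07,0,0,-0.424,0.6]]'
python3 go.py .638 .056 .002 108.7
python3 - <<'E'
from h import *
W,im=cloud("wrist"); cv2.imwrite("pics/w7.png",im)
z=W[...,2]; h=z-np.nanmedian(z[abs(z)<.01])
m=(h>.006)&(h<.02)&(np.hypot(W[...,0]-.638,W[...,1]-.056)<.055)
P=W[m]; print(cv2.minAreaRect((P[:,:2]*1000).astype(np.float32)))
E
```

```text
time_s: 18.35
eef_pos: [0.6368, 0.0572, 0.0588]
eef_rot: [-0.001, -0.163, 0.987, 0.0]
wrist_force: [-0.7, 0.2, -0.0]
opening: 0.598
grasp_force: 0.0
rows>=0.9 d [-0.0009 -0.0016  0.0568] r [ 0.001 -0.002  0.001] q6 -1.99 t 18.4
((638.1693115234375, 55.664764404296875), (77.56282043457031, 34.06444549560547), 18.734851837158203)
```

View pics/w7.png

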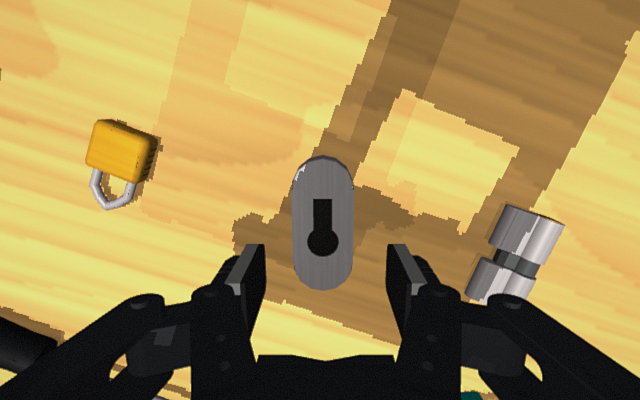

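The escutcheon at (323,222) is aligned and centred between the fingers. Descending, closing and lifting.

```bash
python3 -m jog '[[-0.001,-0.001,0.035,0,0,0,0.6],[-0.001,-0.001,0.0565,0,0,0,0.6],[-0.001,-0.001,0.0565,0,0,0,0.6],[-0.001,-0.001,0.0565,0,0,0,0.6],[-0.001,-0.001,0.0565,0,0,0,0],[-0.001,-0.001,0.0565,0,0,0,0],[-0.001,-0.001,0.0565,0,0,0,0],[-0.001,-0.001,0.0565,0,0,0,0]]'
python3 -m jog '[[0,0,-0.005,0,0,0,0],[0,0,-0.03,0,0,0,0],[0,0,-0.07,0,0,0,0],[0,0,-0.11,0,0,0,0],[0,0,-0.13,0,0,0,0],[0,0,-0.13,0,0,0,0]]'; python3 go.py .4286 .3221 .13 84.4
```

```text
time_s: 19.4
eef_pos: [0.6396, 0.0551, 0.0037]
eef_rot: [0.0, -0.162, 0.987, -0.0]
wrist_force: [-0.2, 1.7, 6.8]
opening: 0.374
grasp_force: 61.0
time_s: 20.15
eef_pos: [0.6394, 0.0551, 0.1333]
eef_rot: [0.0, -0.162, 0.987, -0.0]
wrist_force: [0.1, -0.2, -1.6]
opening: 0.378
grasp_force: 60.1
rows>=5.4 d [0.1141 0.3205 0.0031] r [-0.     0.001  0.424] q6 -2.00 t 20.1
```

```bash
python3 -m jog '[[0.015,0.04,0,0,0,0.05,0],[0.1125,0.325,0.003,0,0,0.424,0],[0.1125,0.325,0.003,0,0,0.424,0],[0.1125,0.325,0.003,0,0,0.424,0],[0.1125,0.325,0.003,0,0,0.424,0],[0.1125,0.325,0.003,0,0,0.424,0],[0.1125,0.325,0.003,0,0,0.424,0],[0.1125,0.325,0.05,0,0,0.424,0],[0.1125,0.325,0.085,0,0,0.424,0],[0.1125,0.325,0.085,0,0,0.424,0]]'
python3 -m jog '[[0,0,0.003,0,0,0,0],[0,0,0.003,0,0,0,0]]'; python3 go.py .4291 .3271 .0105 84.4
python3 - <<'E'
from h import *
cv2.imwrite("pics/w8.png",optics.camera("wrist")[0])
E
```

```text
time_s: 21.4
eef_pos: [0.4247, 0.3246, 0.0433]
eef_rot: [-0.005, 0.049, 0.999, -0.002]
wrist_force: [-0.2, -0.2, -0.7]
opening: 0.38
grasp_force: 60.2
time_s: 21.65
eef_pos: [0.4288, 0.3271, 0.0456]
eef_rot: [-0.0, 0.049, 0.999, 0.0]
wrist_force: [0.0, 1.1, -1.7]
opening: 0.376
grasp_force: 60.2
rows>=0.6 d [-0.0003 -0.      0.0351] r [ 0.001 -0.    -0.001] q6 -1.04 t 21.6
```

View pics/w8.png

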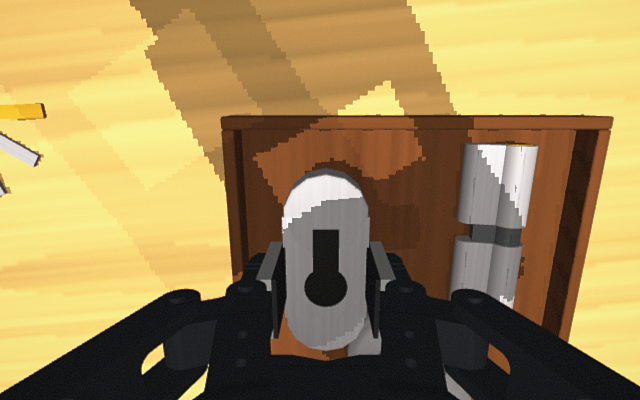

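The long cylinder lies flat at (492,230), and the escutcheon at (325,260) is clear of the rim, cylinder and knob. Lowering it.

```bash
python3 -m jog '[[0,0,0.02,0,0,0,0],[0,0,0.032,0,0,0,0],[0,0,0.035,0,0,0,0],[0,0,0.035,0,0,0,0],[0,0,0.035,0,0,0,0.55],[0,0,0.035,0,0,0,0.55],[0,0,0.035,0,0,0,0.55]]'
python3 -m jog '[[0,0,-0.02,0,0,0,0.55],[0,0,-0.06,0,0,0,0.55],[0,0,-0.11,0,0,0,0.6],[0,0,-0.12,0,0,0,0.6],[0,0,-0.12,0,0,0,0.6]]'; python3 go.py .466 -.160 .12 98.5
```

```text
time_s: 22.58
eef_pos: [0.4278, 0.3271, 0.0096]
eef_rot: [-0.001, 0.049, 0.999, 0.0]
wrist_force: [-0.2, -0.2, 0.0]
opening: 0.548
grasp_force: 0.0
time_s: 23.2
eef_pos: [0.4281, 0.3271, 0.1298]
eef_rot: [-0.0, 0.049, 0.999, 0.0]
wrist_force: [-0.6, 0.2, -1.0]
opening: 0.601
grasp_force: 0.0
rows>=7.8 d [-0.0853 -0.4811  0.0095] r [ 0.001 -0.001 -0.246] q6 -1.04 t 23.2
```

```bash
python3 -m jog '[[-0.085,-0.481,0.01,0,0,-0.246,0.5],[-0.085,-0.481,0.01,0,0,-0.246,0.5],[-0.085,-0.481,0.01,0,0,-0.246,0.5],[-0.085,-0.481,0.01,0,0,-0.246,0.5],[-0.085,-0.481,0.01,0,0,-0.246,0.5],[-0.085,-0.481,0.01,0,0,-0.246,0.5],[-0.085,-0.481,0.01,0,0,-0.246,0.5],[-0.085,-0.481,0.01,0,0,-0.246,0.5],[-0.085,-0.481,0.01,0,0,-0.246,0.5],[-0.085,-0.481,0.05,0,0,-0.246,0.5]]'
python3 -m jog '[[0,0,0,0,0,0,0.5],[0,0,0,0,0,0,0.5]]'
python3 go.py .466 -.160 .005 98.5
python3 - <<'E'
from h import *
W,im=cloud("wrist"); cv2.imwrite("pics/w9.png",im)
z=W[...,2]; h=z-np.nanmedian(z[abs(z)<.01])
for lo in (.0018,.006):
    m=(h>lo)&(h<.035)&(np.hypot(W[...,0]-.475,W[...,1]+.159)<.065)
    m=cv2.morphologyEx(m.astype(np.uint8),cv2.MORPH_OPEN,np.ones((3,3)))>0
    P=W[m]; print(lo,cv2.minAreaRect((P[:,:2]*1000).astype(np.float32)))
E
```

```text
time_s: 24.45
eef_pos: [0.4665, -0.161, 0.0797]
eef_rot: [0.0, -0.073, 0.997, -0.001]
wrist_force: [-0.2, 0.1, -0.3]
opening: 0.496
grasp_force: 0.0
time_s: 24.7
eef_pos: [0.4651, -0.159, 0.0793]
eef_rot: [-0.002, -0.075, 0.997, 0.001]
wrist_force: [-0.4, -0.4, 0.1]
opening: 0.503
grasp_force: 0.0
rows>=1.2 d [-0.001  -0.0012  0.0742] r [ 0.001 -0.003  0.001] q6 -2.29 t 24.7
0.0018 ((472.3877258300781, -160.9620819091797), (105.24276733398438, 33.98891067504883), 9.111098289489746)
0.006 ((484.6169128417969, -159.07302856445312), (80.48657989501953, 18.00113868713379), 8.96511459350586)
```

View pics/w9.png

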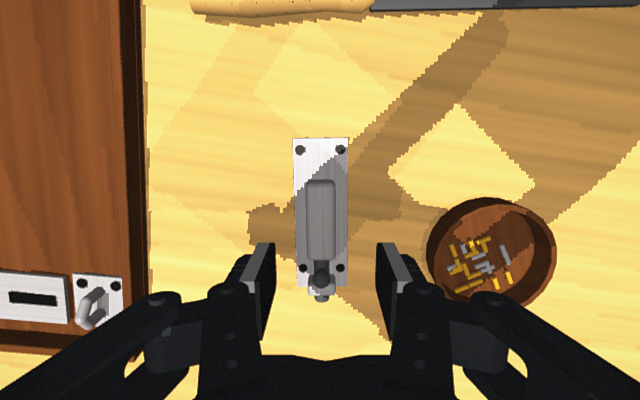

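The bolt at (320,220) is aligned with the fingers, its knob at (321,275), with the dish clear on the right. Grasping the barrel above the plate.

```bash
python3 -m jog '[[-0.0012,-0.0018,0.045,0,0,0,0.5],[-0.0012,-0.0018,0.0725,0,0,0,0.5],[-0.0012,-0.0018,0.0725,0,0,0,0.5],[-0.0012,-0.0018,0.0725,0,0,0,0.5],[-0.0012,-0.0018,0.0725,0,0,0,0],[-0.0012,-0.0018,0.0725,0,0,0,0],[-0.0012,-0.0018,0.0725,0,0,0,0],[-0.0012,-0.0018,0.0725,0,0,0,0]]'
python3 -m jog '[[0,0,-0.005,0,0,0,0],[0,0,-0.03,0,0,0,0],[0,0,-0.07,0,0,0,0],[0,0,-0.08,0,0,0,0],[0,0,-0.08,0,0,0,0]]'
python3 - <<'E'
from h import *
from go import delta
c,s=np.cos(np.radians(2.8)),np.sin(np.radians(2.8))
T=lambda a,b:(.466+c*a-s*b,-.366+s*a+c*b)
print(T(-.03,.045),T(-.03,-.03)); delta(*T(-.03,.045),.085,92.8)
E
```

```text
time_s: 25.75
eef_pos: [0.4679, -0.1623, 0.0086]
eef_rot: [0.0, -0.074, 0.997, -0.001]
wrist_force: [-0.5, -0.2, 6.1]
opening: 0.186
grasp_force: 59.2
time_s: 26.38
eef_pos: [0.4671, -0.1618, 0.0874]
eef_rot: [-0.0, -0.074, 0.997, -0.0]
wrist_force: [0.2, 0.7, -1.2]
opening: 0.186
grasp_force: 58.8
(np.float64(0.43383757623895436), np.float64(-0.3225192169135039)) (np.float64(0.4375013089736254), np.float64(-0.39742967721411143))
rows>=2.6 d [ 0.0567 -0.154   0.0025] r [-0.001 -0.001  0.099] q6 -2.29 t 26.4
```

```bash
python3 -m jog '[[0.057,-0.154,0.003,0,0,0.099,0],[0.057,-0.154,0.003,0,0,0.099,0],[0.057,-0.154,0.003,0,0,0.099,0],[0.057,-0.154,0.003,0,0,0.099,0],[0.057,-0.154,0.03,0,0,0.099,0],[0.057,-0.154,0.045,0,0,0.099,0],[0.057,-0.154,0.045,0,0,0.099,0],[0.057,-0.154,0.045,0,0,0.099,0]]'
python3 go.py .4338 -.3225 .0155 92.8
python3 - <<'E'
from h import *
cv2.imwrite("pics/w10.png",optics.camera("wrist")[0])
E
```

```text
time_s: 27.38
eef_pos: [0.4335, -0.3221, 0.0422]
eef_rot: [-0.001, -0.025, 1.0, -0.0]
wrist_force: [0.5, 0.1, -0.5]
opening: 0.188
grasp_force: 59.0
rows>=0.4 d [-0.0004 -0.0004  0.0267] r [-0.    -0.002  0.001] q6 -2.48 t 27.4
```

View pics/w10.png

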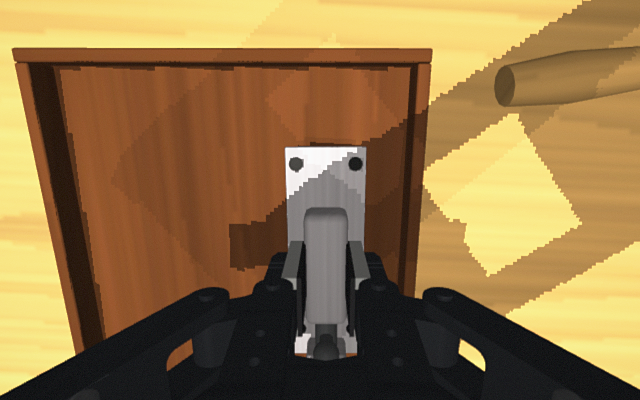

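The bolt is level over the tray at (325,250), clear of the right rim at (415,200). Lowering and releasing with a small opening.

```bash
python3 -m jog '[[0,0,0.015,0,0,0,0],[0,0,0.024,0,0,0,0],[0,0,0.0275,0,0,0,0],[0,0,0.0275,0,0,0,0],[0,0,0.0275,0,0,0,0.36],[0,0,0.0275,0,0,0,0.36],[0,0,0.0275,0,0,0,0.36]]'
python3 -m jog '[[0,0,-0.02,0,0,0,0.36],[0,0,-0.06,0,0,0,0.36],[0,0,-0.1,0,0,0,0.8],[0,0,-0.12,0,0,0,0.8],[0,0,-0.12,0,0,0,0.8]]'; python3 go.py .628 -.163 .12 78
```

```text
time_s: 28.3
eef_pos: [0.4331, -0.3225, 0.0143]
eef_rot: [-0.001, -0.025, 1.0, -0.0]
wrist_force: [1.0, -0.3, -0.4]
opening: 0.359
grasp_force: 0.0
time_s: 28.92
eef_pos: [0.4342, -0.3235, 0.1362]
eef_rot: [0.0, -0.025, 1.0, -0.002]
wrist_force: [0.3, 0.1, 0.2]
opening: 0.799
grasp_force: 0.0
rows>=4.0 d [-0.2014  0.1508  0.0158] r [-0.003  0.001  0.259] q6 -2.48 t 28.9
```

```bash
python3 -m jog '[[-0.201,0.151,0.01,0,0,0.259,0.8],[-0.201,0.151,0.01,0,0,0.259,0.8],[-0.201,0.151,0.01,0,0,0.259,0.8],[-0.201,0.151,0.01,0,0,0.259,0.8],[-0.201,0.151,0.05,0,0,0.259,0.8],[-0.201,0.151,0.06,0,0,0.259,0.8],[-0.201,0.151,0.06,0,0,0.259,0.8],[-0.201,0.151,0.06,0,0,0.259,0.8]]'
python3 go.py .628 -.163 .004 78
python3 - <<'E'
from h import *
W,im=cloud("wrist"); cv2.imwrite("pics/w11.png",im)
z=W[...,2]; h=z-np.nanmedian(z[abs(z)<.01])
m=(h>.017)&(h<.03)&(np.hypot(W[...,0]-.628,W[...,1]+.163)<.045)
m=cv2.morphologyEx(m.astype(np.uint8),cv2.MORPH_OPEN,np.ones((3,3)))>0
P=W[m]; print(cv2.minAreaRect((P[:,:2]*1000).astype(np.float32)))
E
```

```text
time_s: 29.92
eef_pos: [0.6266, -0.1629, 0.0751]
eef_rot: [-0.0, 0.105, 0.994, -0.0]
wrist_force: [0.2, 0.0, -0.0]
opening: 0.798
grasp_force: 0.0
rows>=1.1 d [-0.0014  0.0003  0.0711] r [-0.001 -0.    -0.002] q6 -1.80 t 29.9
((628.2781982421875, -163.6265106201172), (50.08394241333008, 43.853092193603516), 76.9185791015625)
```

View pics/w11.png

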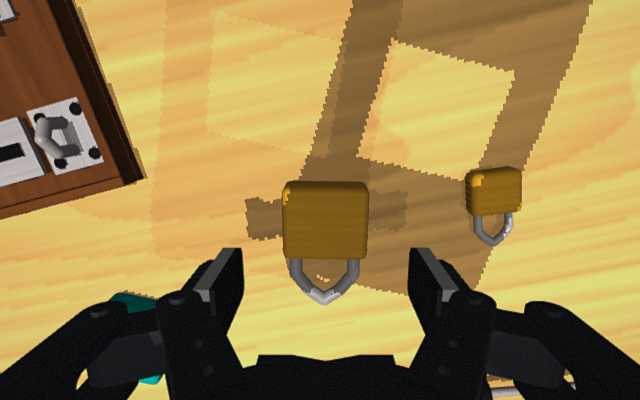

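The large brass padlock at (325,220) is centred and aligned, and the small one at (493,190) is well clear. Grasping.

```bash
python3 -m jog '[[-0.001,-0.0003,0.045,0,0,0,0.8],[-0.001,-0.0003,0.0705,0,0,0,0.8],[-0.001,-0.0003,0.0705,0,0,0,0.8],[-0.001,-0.0003,0.0705,0,0,0,0.8],[-0.001,-0.0003,0.0705,0,0,0,0],[-0.001,-0.0003,0.0705,0,0,0,0],[-0.001,-0.0003,0.0705,0,0,0,0],[-0.001,-0.0003,0.0705,0,0,0,0]]'
python3 -m jog '[[0,0,-0.005,0,0,0,0],[0,0,-0.03,0,0,0,0],[0,0,-0.07,0,0,0,0],[0,0,-0.11,0,0,0,0],[0,0,-0.11,0,0,0,0]]'
python3 go.py .4375 -.3974 .12 92.8
```

```text
time_s: 30.98
eef_pos: [0.629, -0.163, 0.0061]
eef_rot: [0.001, 0.105, 0.995, -0.001]
wrist_force: [-0.9, -0.1, 6.7]
opening: 0.57
grasp_force: 64.5
time_s: 31.6
eef_pos: [0.6299, -0.1632, 0.1177]
eef_rot: [0.003, 0.105, 0.995, -0.001]
wrist_force: [-0.2, -0.2, -3.0]
opening: 0.566
grasp_force: 63.5
rows>=4.9 d [ 0.1395 -0.2691 -0.0025] r [-0.003  0.005 -0.259] q6 -1.80 t 31.6
```

```bash
python3 -m jog '[[0.02,-0.04,-0.003,0,0,-0.05,0],[0.139,-0.269,-0.003,0,0,-0.259,0],[0.139,-0.269,-0.003,0,0,-0.259,0],[0.139,-0.269,-0.003,0,0,-0.259,0],[0.139,-0.269,-0.003,0,0,-0.259,0],[0.139,-0.269,-0.003,0,0,-0.259,0],[0.139,-0.269,0.04,0,0,-0.259,0],[0.139,-0.269,0.07,0,0,-0.259,0],[0.139,-0.269,0.07,0,0,-0.259,0],[0.139,-0.269,0.07,0,0,-0.259,0]]'
python3 go.py .4375 -.3974 .0125 92.8
python3 - <<'E'
from h import *
cv2.imwrite("pics/w12.png",optics.camera("wrist")[0])
E
```

```text
time_s: 32.85
eef_pos: [0.4359, -0.3961, 0.0443]
eef_rot: [-0.001, -0.025, 1.0, -0.0]
wrist_force: [-0.3, -0.0, -2.9]
opening: 0.571
grasp_force: 63.5
rows>=0.5 d [-0.0016 -0.0014  0.0318] r [-0.    -0.002  0.001] q6 -2.56 t 32.9
```

View pics/w12.png

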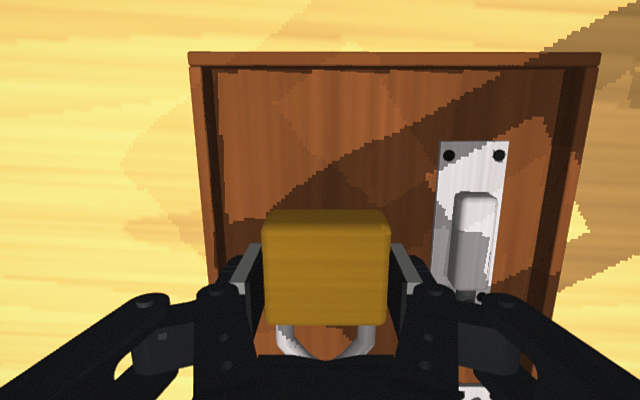

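The padlock is level at (325,265), between the left rim at (210,200) and the bolt at (472,220). Lowering and releasing.

```bash
python3 -m jog '[[-0.001,0,0.018,0,0,0,0],[-0.001,0,0.028,0,0,0,0],[-0.001,0,0.0322,0,0,0,0],[-0.001,0,0.0322,0,0,0,0],[-0.001,0,0.0322,0,0,0,0.72],[-0.001,0,0.0322,0,0,0,0.72],[-0.001,0,0.0322,0,0,0,0.72]]'
python3 -m jog '[[0,0,-0.02,0,0,0,0.72],[0,0,-0.06,0,0,0,0.72],[0,0,-0.12,0,0,0,0.72],[0,0,-0.18,0,0,0,0.72],[0,0,-0.24,0,0,0,0.72],[0.05,0,-0.24,0,0,0,0.72],[0.1,0,-0.24,0,0,0,0.72],[0.1,0,-0.24,0,0,0,0.72]]'
python3 - <<'E'
from h import *
W,im=cloud("top"); cv2.imwrite("pics/t2.png",cv2.resize(im[150:340,90:540],(800,338),interpolation=cv2.INTER_CUBIC))
z=W[...,2]-.0015
for n,x,y in (("knob",.509,.362),("cyl",.436,.412),("esc",.428,.327),("bolt",.433,-.3225),("padlock",.437,-.397)):
    m=(np.hypot(W[...,0]-x,W[...,1]-y)<.008); print(n,"top z",np.nanmedian(z[m]).round(4))
E
```

```text
time_s: 33.78
eef_pos: [0.4364, -0.3965, 0.0117]
eef_rot: [-0.001, -0.025, 1.0, -0.0]
wrist_force: [0.2, -0.2, 0.6]
opening: 0.72
grasp_force: 0.0
time_s: 34.78
eef_pos: [0.3346, -0.4014, 0.2536]
eef_rot: [-0.001, -0.023, 1.0, -0.001]
wrist_force: [1.0, 0.6, -0.0]
opening: 0.723
grasp_force: 0.0
knob top z 0.0627
cyl top z 0.0182
esc top z 0.0208
bolt top z 0.0237
padlock top z 0.03
```

View pics/t2.png

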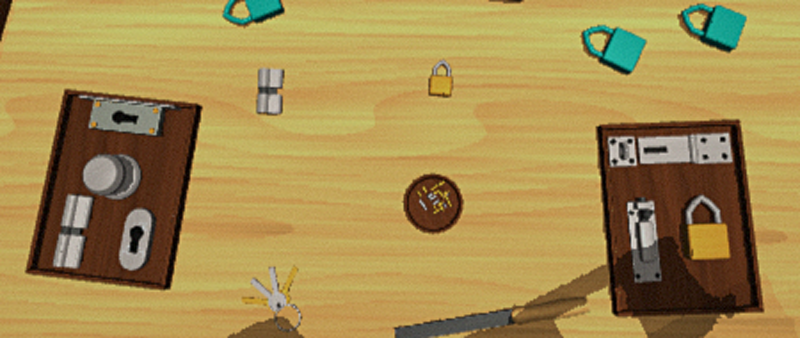

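All five parts lie flat and separate in the right trays, at (112,175), (72,230), (136,240), (643,240) and (707,235). Their heights fit lying on the tray floor, and the other items have not moved.

```bash
python3 -c "
from bench import workorder
print(workorder.hand_in())"
```

```text
the job is handed in; nothing more can be done
None
```

I handed the job in at about 35 s; the hand-in returned no verdict, but the last camera check showed all five parts flat and separate in the right trays, with the small padlock, short cylinder and pin dish not visibly moved.

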